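# Back off the marver slide's locking ring and push the slide home

## Task

With a fingertip, roll the knurled locking ring of the slide rail anticlockwise (seen from above) two full turns, to within a quarter of a turn, to loosen it. Only then push the graphite-topped carriage with the fingers along its rail, away from the ring, fully home against the end stop. Nothing needs gripping or lifting; leave the ring at its two turns and leave the jars, brass shaper, paddle, tweezers and timer where they are.

Things in the scene. Friction and masses are not known exactly. Their poses are not given: they have to be found in the camera images.
- rail_base: fixed dark steel base plate of the slide, 110 (x) by 360 (y) by 12 mm; origin at the centre of its underside, on the table. Its +y axis points from the ring to the end stop, the way the carriage slides. The ring's axis is vertical, at y = -125 mm in this frame; the end stop is a steel bar 34 mm tall across the +y end of the plate, its near face at y = +167 mm.
- lock_ring (a joint): turn of the knurled aluminium locking ring, rad: 0 = tight (always so at the start), grows anticlockwise seen from above; two full turns read 12.57, it can turn on to 31.4. It does not rise noticeably and stays where it is left. Turning takes 0.08 N m (2 N at the rim) plus 0.02 N m per rad/s.
- ring_center (a point): centre of the ring, on its axis, half-way up the rim; turns with it. Rim: 22 to 46 mm above the table, 95 mm across its 30 upright ribs, 2.5 mm proud of a 90 mm drum, 10 mm apart. Flat top; low hub to 50 mm above the table. An 11 mm black dot on the top, 33 mm from the axis, points to the carriage (+y of rail_base) when tight and after each full turn.
- carriage (a joint): travel of the carriage along the rail, m: grows away from the ring; 0.070 = against the end stop. It starts between 0 and 0.015. It stays where it is left; pushing it takes about 4 N plus 0.5 N per 0.1 m/s.
- push_face (a point): centre of the carriage's flat vertical end face that looks at the ring, 28 mm above the table. The carriage is an aluminium block 92 by 92 mm, 14 to 42 mm above the table, with a black graphite pad on top to 52 mm; the face is 92 mm wide, 28 mm tall, and is pushed towards +y of rail_base. Gap from this face to the ring's rim: 82 mm or more.
- jar_a: bystander: small open glass jar, 52 mm wide, 45 mm tall, beside the ring on the far side; origin at the centre of its underside
- jar_b: bystander: the same kind of jar, beside the carriage on the far side; origin at the centre of its underside
- shaper: bystander: brass spool-shaped shaper standing on its foot, 36 mm wide, 44 mm tall, on the robot's side of the rail; origin at the centre of its underside
- paddle: bystander: small graphite paddle lying down, 173 mm long with a wooden handle, 22 mm tall, to the left; origin under the middle of its length
- tweezers: bystander: steel tweezers lying down, 130 mm long, 8 mm tall, to the right; origin under the middle
- timer: bystander: round white dial timer, 68 mm wide, 44 mm tall, to the far left; origin at the centre of its underside

How it is judged (in metres and radians):
On the way, in this order (a step that is already met when the one before it is completed fails the run):
1. the ring has been loosened two full turns (within a quarter turn) (value of joint lock_ring between 10.99 and 14.14 rad), for 0.2 s.
2. the carriage is fully home against its stop (all of step 1 and value of joint carriage above 0.066 m), for 0.2 s.
At the end, for the whole second after the job is handed in: the ring stands still between 1.75 and 2.25 turns from tight (10.99 to 14.14 rad), the carriage is within 4 mm of its end stop, and each bystander is within 30 mm of where it started (all of step 2 and velocity of joint lock_ring between -0.1 and 0.1 rad/s and distance of each of jar_a, jar_b, shaper, paddle, tweezers, timer from where it was at the start of the episode below 0.03 m); the robot touches nothing.
It fails at once if the carriage was pushed more than 15 mm beyond any start before the ring was loosened (value of joint carriage above 0.03 m and value of joint lock_ring below 10.99 rad).
It fails at once if a bystander was knocked, lifted or carried more than 30 mm (distance of any of jar_a, jar_b, shaper, paddle, tweezers, timer from where it was at the start of the episode above 0.03 m).
It also fails if it takes over 72 s, if anything falls off the work surface, if the arm or the gripper's body presses on something with over 40 N, if the wrist force passes 120 N, or if a joint passes its speed limit or range.

## Robot

A 6-joint arm with a two-finger parallel gripper is mounted at the origin on the work surface. World frame = base frame: x ahead of the robot, y to its left, z up, the work surface at z = 0. Lengths are in mm, angles in rad, forces in N, time in s.
With the tool pointing down it reaches from about 400 to 825 mm from the base axis. Payload 7 kg.
Tool frame: the origin (TCP) lies at the very end of the fingers, on their centre line; the grasp point (between the pads) lies 19 mm behind it; z points along the fingers, y is the line along which they close (so a half turn about z gives the same grasp; the last joint's range is limited). The gripper opens to 88 mm and grips with 3 to 60 N. Pads are 19 mm wide; open, the fingers measure 130 mm over their backs; the gripper's body (78 mm by 193 mm) begins 47 mm behind the grasp point.
Start: joints at [-1.062, 0.359, 0.012, 0, -1.224, -0.288], TCP at [147.807, -658.596, 226.561] pointing down, gripper open.
Joint ranges: [-3.07, 3.07], [-1.43, 2.12], [-1.02, 1.25], [-3.03, 1.67], [-3.05, -0], [-3.03, 3.03]. Speed limits (rad/s): [2.39, 2.39, 3.01, 3.14, 3.14, 3.14].

## Interface

Orientations are given as a unit quaternion [x, y, z, w].
In Python, from plant import bot gives the robot as it stands. Calls block until the motion is done:
- bot.move_ptp(position, orientation): joint-space move of the TCP to a pose.
- bot.line_to(position, velocity=150, ori=None): straight line of the TCP; ori=None keeps the orientation; velocity is the mean speed in mm/s.
- bot.move_joints(angles): joint-space move.
- bot.move_gripper(opening, force=None): finger opening in mm; force is the grip in N (None keeps the last); returns when the fingers have stopped.
- bot.pause(seconds).
- bot.solve_ik(position, orientation): joint angles nearest the present ones, or None.
- bot.read_state(): the state.
- bot.camera(name): name is "side" or "top" or "wrist"; returns the picture (400x640x3 uint8, red, green, blue); there is no depth.
- bot.get_calibration(name): a dict with "fx", "fy", "cx", "cy" (pixels), "distortion" ([k1, k2, p1, p2, k3] as OpenCV has them; the pictures are not rectified), "view" (4x4, takes a point from world to camera coordinates); the wrist camera has in their place "T_tool_cam" (4x4, takes a point from camera to tool coordinates, whose origin is the TCP and whose axes are the flange's). Camera axes: x right, y up, looking along -z (the intrinsics and any distortion apply to the point x, -y, -z); pixel columns grow to the right and rows downward; lengths in mm; the calibration is good to about 2 mm. A picture is of the moment at which its call begins: read the wrist's pose just before it. get_calibration takes no time and is no camera call.
A pose or a line that the arm cannot do raises bot.Unreachable and nothing moves.
- bot.close_job(): hands the job in; it is judged then, once.
The state is a dict: "t": time; "joint_pos": joint angles; "qvel": joint speeds; "tau": joint torques, N m; "tcp_pos": TCP position; "eef_rot": TCP orientation; "contact_force": force on the tool from outside, world axes, zero at the start; "moment": the same for the moment, N m; "width": finger opening in mm; "finger_force": force on a finger pad.
Only numpy, scipy, OpenCV 4.12 (cv2) and the standard library are available. Lean on these libraries where they do the work, as an engineer would, in place of code of your own. Each camera call takes 0.05 s, during which the arm holds its last target. There are 200 camera calls.

## Working session

There is one attempt and no reset: what is moved stays moved. The work goes in short steps, each a Python script; the robot and the scene stay as the last script left them, time stands still between calls to the robot, and variables do not carry over. Pictures are saved under pics/ and viewed, at most 10 in all, crops included, and the job is handed in when it is done.

```bash
mkdir -p pics; python3 - <<'E'
from plant import bot
import cv2,numpy as np
for n in ("top","side"):
    cv2.imwrite(f"pics/{n}0.png",bot.camera(n)[:,:,::-1])
    print(n,{k:np.round(v,4).tolist() for k,v in bot.get_calibration(n).items()})
s=bot.read_state();print(s)
E
```

```text
top {'fx': 397.6541, 'fy': 397.6541, 'cx': 322.5244, 'cy': 199.6116, 'distortion': [0.0009, 0.0, 0.0, 0.0, 0.0], 'view': [[-0.026, -0.9996, -0.0114, 23.5861], [0.9971, -0.0268, 0.0708, -608.1012], [-0.0711, -0.0095, 0.9974, -1097.8596], [0.0, 0.0, 0.0, 1.0]]}
side {'fx': 451.1907, 'fy': 451.1907, 'cx': 312.6251, 'cy': 197.0485, 'distortion': [-0.0965, 0.0, 0.0, 0.0, 0.0], 'view': [[-0.9186, -0.395, 0.0098, 560.5444], [0.2519, -0.5665, 0.7846, -186.9529], [-0.3044, 0.7232, 0.6199, -913.9148], [0.0, 0.0, 0.0, 1.0]]}
{'t': 0.1, 'joint_pos': array([-1.06190600e+00,  3.59299013e-01,  1.11482130e-02, -3.02082935e-04,
       -1.22408192e+00, -2.88099749e-01]), 'qvel': array([-0.00062802, -0.00111144,  0.00101423,  0.00206114,  0.00021887,
        0.00070847]), 'tau': array([-1.41300388e-03, -5.84161699e+01,  2.93752366e+01,  7.01535612e+00,
        1.02487591e-02, -6.43616454e-05]), 'tcp_pos': array([ 147.7031443 , -658.19795172,  225.72705312]), 'eef_rot': array([-1.10120049e-01,  9.93918024e-01,  7.17032217e-04, -1.47794840e-04]), 'contact_force': array([0.17652193, 0.51277466, 0.67996641]), 'moment': array([ 0.00118311, -0.02994362,  0.03894616]), 'finger_force': 0.0, 'width': 87.27728081271458}
```

View pics/top0.png

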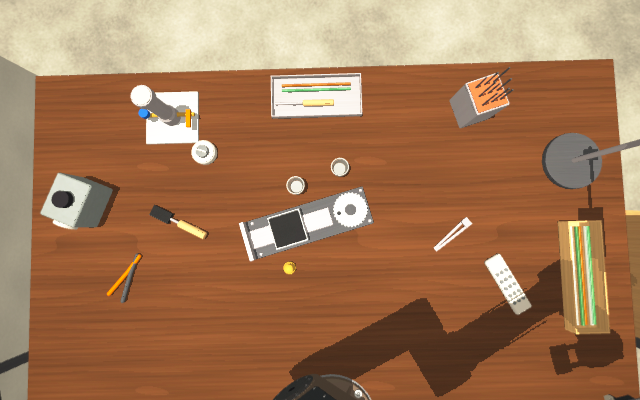

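View pics/side0.png

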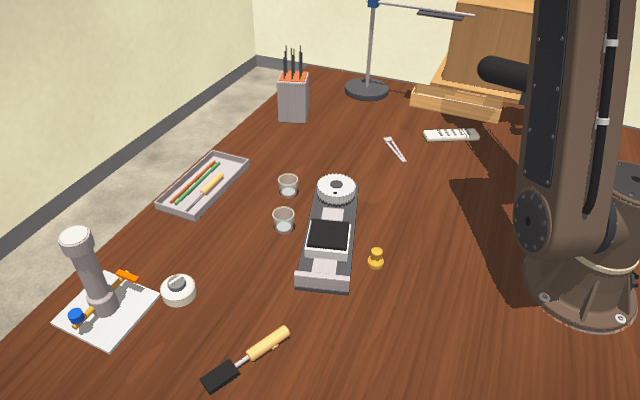

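Top view: ring about (350,210), carriage pad (288,228), end stop (247,241), jars (296,185) and (340,167), shaper (289,268). I'll zoom in for precise pixels.

```bash
cat > h.py <<'E'
from plant import bot
import cv2,numpy as np
def K(c): return np.array([[c["fx"],0,c["cx"]],[0,c["fy"],c["cy"]],[0,0,1]])
F=np.diag([1,-1,-1.])
def pix2world(name,uv,z):
    c=bot.get_calibration(name);V=np.array(c["view"]);R=F@V[:3,:3];t=F@V[:3,3]
    p=cv2.undistortPoints(np.array([[uv]],float),K(c),np.array(c["distortion"]))[0,0]
    d=R.T@[p[0],p[1],1];o=-R.T@t
    return o+d*(z-o[2])/d[2]
def project(name,P):
    c=bot.get_calibration(name);V=np.array(c["view"]);R=F@V[:3,:3];t=F@V[:3,3]
    return cv2.projectPoints(np.array(P,float).reshape(-1,3),cv2.Rodrigues(R)[0],t,K(c),np.array(c["distortion"]))[0][:,0]
E
python3 - <<'E'
from h import *
im=cv2.imread("pics/top0.png")[150:280,230:390]
cv2.imwrite("pics/top_z.png",cv2.resize(im,None,fx=4.5,fy=4.5,interpolation=cv2.INTER_CUBIC))
E
```

```text
(no output)
```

View pics/top_z.png

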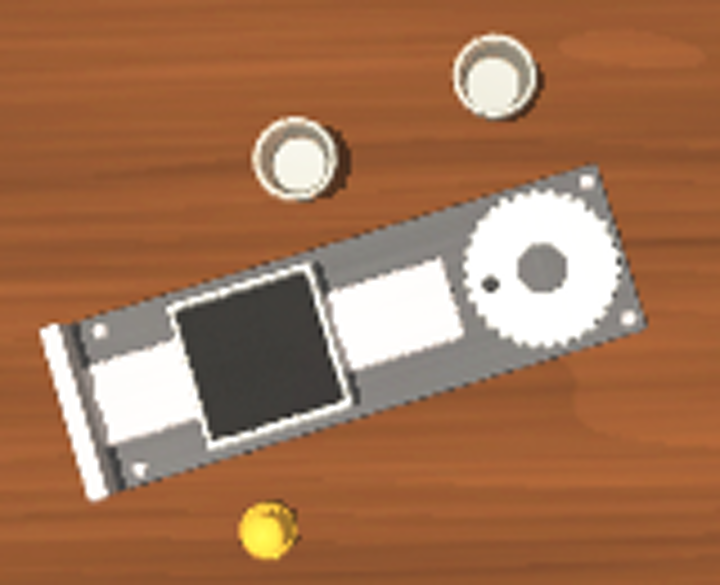

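Zoom view: ring centre (542,268), dot (490,285), plate corners (596,165) and (646,323), stop outer top corners (42,328) and (92,500), carriage top corners (313,263), (352,402), (210,450), (170,305), all in crop pixels. Next I fit the rail pose to these.

```bash
python3 - <<'E'
from h import *
from scipy.optimize import least_squares
g=lambda x,y:np.array([230+(x+.5)/4.5-.5,150+(y+.5)/4.5-.5])
pts=[((0,-125,46),(542,268)),((0,-92,46),(490,285)),((55,-180,12),(596,165)),((-55,-180,12),(646,323)),((55,180,34),(42,328)),((-55,180,34),(92,500))]
car=[((46,0,42),(313,263)),((-46,0,42),(352,402)),((-46,92,42),(210,450)),((46,92,42),(170,305))]
uv=np.array([g(*p[1]) for p in pts+car])
def model(q,):
    x,y,a,f=q;P=np.array([p[0] for p in pts+car],float);P[len(pts):,1]+=f
    c,s=np.cos(a),np.sin(a)
    P[:,:2]=P[:,:2]@np.array([[c,s],[-s,c]])+[x,y];return P
print([np.round(pix2world("top",g(*p[1]),p[0][2]),1).tolist() for p in pts])
for flip in (0,1):
  q0=[600,40,1.8,-40]
  P0=[((-p[0] if flip else p[0]),)+tuple(p[1:]) for p,_ in pts]
r=least_squares(lambda q:(project("top",model(q))-uv).ravel(),q0,x_scale=[1,1,.01,1])
print(r.x,np.round(r.fun.reshape(-1,2),2).tolist())
a=r.x[2];A=np.array([np.cos(a),np.sin(a)]);B=np.array([-A[1],A[0]])
print("ring",r.x[:2]-125*B,"B",B,"A",A,"push face",r.x[:2]+r.x[3]*B)
for n,p,z in(("jar_a",(495,76),45),("jar_b",(295,158),45),("shaper",(267,530),44)):
    w=pix2world("top",g(*p),z)[:2]-r.x[:2];print(n,w+r.x[:2],"rail frame",w@A,w@B)
print("side ring px",project("side",model(r.x)[:1]+[0,0,4]))
E
```

```text
[[578.4, -67.7, 46.0], [568.9, -35.6, 46.0], [644.2, -105.8, 12.0], [543.7, -133.8, 12.0], [550.1, 241.3, 34.0], [444.0, 211.7, 34.0]]
[5.44972273e+02 5.31261993e+01 2.71838069e-01 8.27803000e+00] [[-0.14, -0.03], [-0.06, -0.28], [-0.12, -0.73], [0.47, 1.19], [0.0, 0.18], [-0.01, 0.12], [-0.39, -0.58], [0.63, 0.52], [0.12, -0.27], [-0.5, -0.12]]
ring [578.53508099 -67.28367544] B [-0.26850246  0.963279  ] A [0.963279   0.26850246] push face [542.74960169  61.10025172]
jar_a [697.55254124 -42.4693736 ] rail frame 121.30972098514744 -133.05338538677714
jar_b [650.15930563  81.84880513] rail frame 109.03654964445289 -0.5750942966080309
shaper [424.03878643 103.71190686] rail frame -102.91030079831904 81.19908872079793
side ring px [[335.48481959 182.33635074]]
```

Fit residuals are mostly under 0.7 px (one plate corner is off by 1.3 px). The push face at rail y = 8.3 mm means 3.3 mm of travel, and the stop geometry agrees. For the ring I'll use the closed fingertips' corner as a pawl and run arcs with light radial force control.

```bash
cat >> h.py <<'E'
from scipy.spatial.transform import Rotation as Rot
C=np.array([578.5,-67.4]); RAIL=np.array([544.97,53.13]); A=np.array([.9633,.2685]); B=np.array([-.2685,.9633])
TILT=np.radians(20)
def quat(phi):   # tool down, tool y at yaw phi
    y=np.array([np.cos(phi),np.sin(phi),0]);z=np.array([0,0,-1.])
    return Rot.from_matrix(np.c_[np.cross(y,z),y,z]).as_quat()
def pose(th,r,z=30): # leading inner corner of the closed fingers at polar (r,th) about the ring
    n=np.array([np.cos(th),np.sin(th)]);t=np.array([-n[1],n[0]]);c,s=np.cos(TILT),np.sin(TILT)
    p=C+r*n+21*(-t*c+n*s)+9.5*(n*c+t*s)
    return np.r_[p,z],quat(th-np.pi/2+TILT)
def stroke(a,b):
    p,q=pose(a,62,100);bot.move_ptp(p,q);p,q=pose(a,62);bot.line_to(p,150)
    bot.pause(.2);f0=bot.read_state()["contact_force"]
    def F(th):
        f=(bot.read_state()["contact_force"]-f0)
        return f[:2]@[np.cos(th),np.sin(th)],f[:2]@[-np.sin(th),np.cos(th)]
    bot.line_to(pose(a,49)[0],60);r=49.;log=[]
    while r>44 and F(a)[0]<4: r-=.5;bot.line_to(pose(a,r)[0],20)
    print("touch r",r)
    th=a
    while th<b-1e-6:
        th=min(b,th+np.radians(15));p,q=pose(th,r);bot.line_to(p,60,q)
        fr,ft=F(th);log.append((round(np.degrees(th)),round(r,1),round(fr),round(ft,1)))
        if max(abs(fr),abs(ft))>45: print("ABORT force");break
        r=np.clip(r+np.clip(.1*(fr-6),-.5,.5),43.5,47)
    print(log)
    bot.line_to(pose(th,70)[0],150);bot.line_to(pose(th,70,130)[0],250)
    print("t",bot.read_state()["t"])
def look(name):
    im=bot.camera("top")[:,:,::-1];cv2.imwrite(f"pics/{name}_full.png",im)
    cv2.imwrite(f"pics/{name}.png",cv2.resize(im[150:280,230:390],None,fx=4.5,fy=4.5,interpolation=cv2.INTER_CUBIC))
E
python3 - <<'E'
from h import *
bot.move_gripper(0,20);print(bot.read_state()["width"])
stroke(np.radians(80),np.radians(200))
p,q=pose(np.radians(200),200,200);bot.line_to(p,300)
look("s1")
E
```

```text
0.47644350698748567
touch r 44.0Traceback (most recent call last):
  File "<stdin>", line 3, in <module>
  File "h.py", line 34, in stroke
    th=min(b,th+np.radians(15));p,q=pose(th,r);bot.line_to(p,60,q)
                                               ~~~~~~~~~~~^^^^^^^^
plant.Unreachable: the arm cannot follow that straight line within its joint ranges
```

```bash
python3 - <<'E'
from h import *
s=bot.read_state();print(s["t"],s["joint_pos"].round(2),s["tcp_pos"],pose(np.radians(80),44)[0])
for d in range(80,340,20):
    p,q=pose(np.radians(d),46);j=bot.solve_ik(p,q);print(d,None if j is None else np.round(j,2))
w=bot.camera("wrist")[:,:,::-1];sd=bot.camera("side")[140:260,260:420,::-1]
cv2.imwrite("pics/w1.png",np.hstack([cv2.resize(w,(480,300)),cv2.resize(sd,(320,240)).copy() if 0 else cv2.resize(sd,(320,300))]))
E
```

```text
8.0917 [ 0.3   0.44 -0.37 -0.   -0.76  3.01] [605.41686513 -10.46816396  30.04975036] [605.17182494 -11.06617348  30.        ]
80 [ 0.31  0.44 -0.37  0.   -0.76  3.01]
100 [ 0.33  0.41 -0.42  0.   -0.74 -2.95]
120 [ 0.34  0.38 -0.47 -0.   -0.72 -2.61]
140 [ 0.33  0.35 -0.52 -0.   -0.7  -2.25]
160 [ 0.31  0.33 -0.55  0.   -0.68 -1.89]
180 [ 0.28  0.32 -0.57  0.   -0.68 -1.5 ]
200 [ 0.24  0.32 -0.57  0.   -0.68 -1.11]
220 [ 0.19  0.34 -0.55  0.   -0.69 -0.71]
240 [ 0.15  0.36 -0.51  0.   -0.7  -0.33]
260 [ 0.12  0.39 -0.46  0.   -0.72  0.05]
280 [ 0.11  0.41 -0.41  0.   -0.74  0.42]
300 [ 0.11  0.44 -0.36  0.   -0.76  0.77]
320 [ 0.12  0.47 -0.32  0.   -0.78  1.1 ]
```

View pics/w1.png

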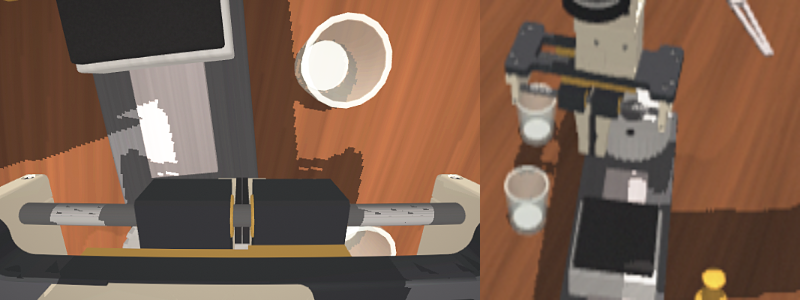

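The wrist view shows the closed tips are slimmer than 42 mm, and joint 6 limits the start angle. I'll start at 100° and search for the touch radius instead of assuming the tip size.

```bash
sed -i 's/while r>44 and/while r>30 and/; s/,43.5,47)/,rt-3,rt+3)/; s/    th=a$/    th=a;rt=r/' h.py
python3 - <<'E'
from h import *
bot.line_to(pose(np.radians(80),66)[0],150);bot.line_to(pose(np.radians(80),66,100)[0],200)
stroke(np.radians(100),np.radians(205))
bot.line_to(pose(np.radians(205),200,200)[0],300)
look("s1")
E
```

```text
touch r 46.0
[(115, 46.0, 0, np.float64(0.8)), (130, np.float64(45.5), 5, np.float64(0.8)), (145, np.float64(45.4), 6, np.float64(-0.5)), (160, np.float64(45.3), 6, np.float64(-1.1)), (175, np.float64(45.3), 4, np.float64(2.1)), (190, np.float64(45.1), 4, np.float64(1.1)), (205, np.float64(44.9), 4, np.float64(1.2))]
t 20.4167
```

View pics/s1.png

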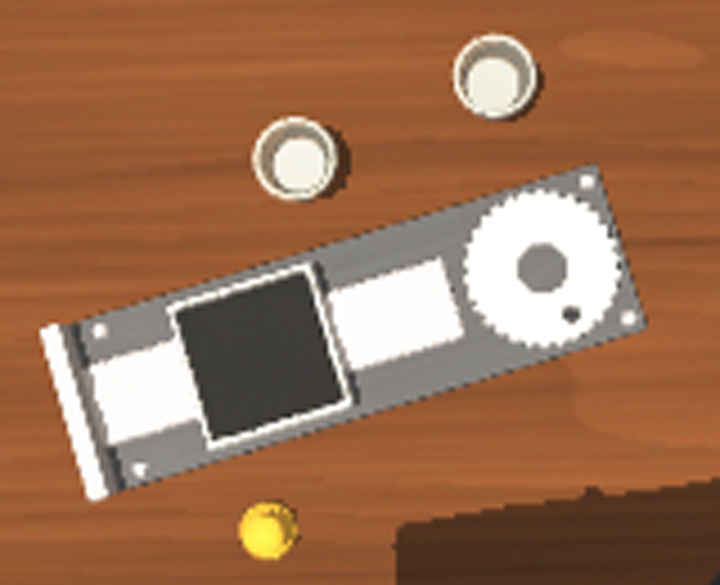

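The dot moved to (571,314), which is 104° of turn for the 105° commanded, so the pawl grips reliably. That took 12 s, so I'll skip the touch search, speed up and log timing.

```bash
cat >> h.py <<'E'
def stroke2(a,b,r=45.2,v=95,step=20):
    T=lambda:round(float(bot.read_state()["t"]),2)
    t=[T()]
    bot.move_ptp(*pose(a,58,56));f0=bot.read_state()["contact_force"];t.append(T())
    bot.line_to(pose(a,58)[0],150);bot.line_to(pose(a,r)[0],80);t.append(T())
    log=[];n=int(np.ceil(np.degrees(b-a)/step));r0=r
    for th in np.linspace(a,b,n+1)[1:]:
        p,q=pose(th,r);bot.line_to(p,v,q)
        f=(bot.read_state()["contact_force"]-f0)[:2]
        fr,ft=f@[np.cos(th),np.sin(th)],f@[-np.sin(th),np.cos(th)]
        log.append((round(np.degrees(th)),round(float(r),1),round(float(fr),1),round(float(ft),1)))
        if np.hypot(fr,ft)>45: print("ABORT");break
        r=np.clip(r+np.clip(.1*(fr-6),-.5,.5),r0-2,r0+2)
    t.append(T());bot.line_to(pose(th,60)[0],200);bot.line_to(pose(th,60,58)[0],200);t.append(T())
    print(log,"times",t)
def dot():  # dot angle (world rad, relative to +B) from the top picture
    im=cv2.cvtColor(bot.camera("top"),cv2.COLOR_RGB2GRAY);best=[]
    for d in range(0,360,2):
        p=[C[0]+33*np.cos(np.radians(d)),C[1]+33*np.sin(np.radians(d)),46]
        u=project("top",p)[0];best.append(cv2.getRectSubPix(im,(3,3),tuple(map(float,u))).mean())
    i=int(np.argmin(best));return (2*i-np.degrees(np.arctan2(B[1],B[0])))%360,min(best),np.median(best)
E
python3 - <<'E'
from h import *
print(dot())
R=np.radians
stroke2(R(100),R(340))
E
```

```text
(np.float64(106.4252849364137), np.float64(115.88888888888889), np.float64(255.0))
[(118, 45.2, 6.7, -1.5), (137, 45.3, 7.3, -2.0), (155, 45.4, 5.5, -0.9), (174, 45.3, 3.3, 0.9), (192, 45.1, 3.7, 1.1), (211, 44.8, 3.3, 1.8), (229, 44.6, 3.8, 2.4), (248, 44.3, 3.1, 2.4), (266, 44.1, 1.4, 1.7), (285, 43.6, -0.1, 2.7), (303, 43.2, 1.2, 1.2), (322, 43.2, 1.1, -0.7), (340, 43.2, -0.0, -1.7)] times [21.16, 22.94, 23.57, 29.75, 30.29]
```

```bash
python3 - <<'E'
from h import *
bot.move_ptp(np.array([440,-110,150.]),quat(np.radians(150)))
look("s2");print(dot(),bot.read_state()["t"])
E
```

```text
(np.float64(346.42528493641373), np.float64(107.88888888888889), np.float64(255.0)) 32.2583
```

View pics/s2.png

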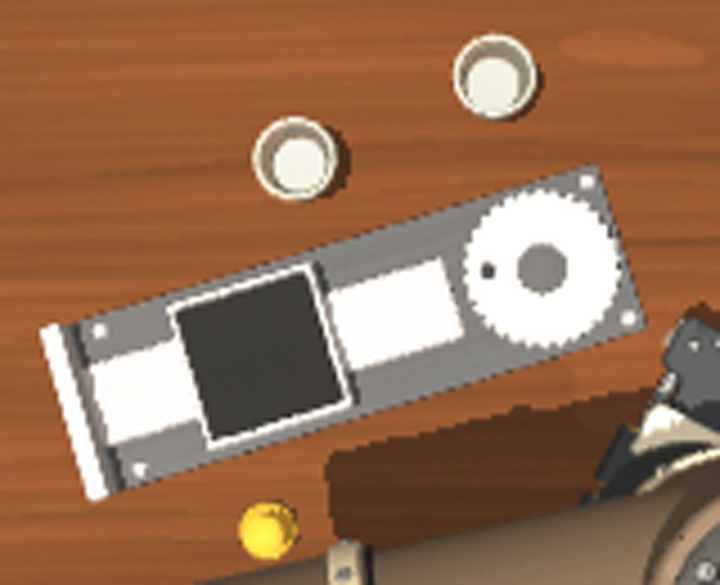

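The dot reads 346°, so the 240° stroke carried over exactly. 374° is left: strokes of 240° and 134°.

```bash
python3 - <<'E'
from h import *
R=np.radians
stroke2(R(100),R(340),v=105)
stroke2(R(100),R(234),v=105)
bot.move_ptp(np.array([440,-110,150.]),quat(R(150)))
look("s3");print(dot(),bot.read_state()["t"])
E
```

```text
[(118, 45.2, 6.4, -0.7), (137, 45.2, 7.3, -1.8), (155, 45.4, 5.4, -0.4), (174, 45.3, 3.3, 2.0), (192, 45.0, 4.9, 1.0), (211, 44.9, 4.6, 1.4), (229, 44.8, 3.1, 3.1), (248, 44.5, 2.4, 2.8), (266, 44.1, 1.7, 1.3), (285, 43.7, 0.2, 0.4), (303, 43.2, 2.3, 1.0), (322, 43.2, -0.7, 0.4), (340, 43.2, 0.9, 0.1)] times [32.26, 34.2, 34.83, 41.01, 41.55]
[(119, 45.2, 6.8, -1.5), (138, 45.3, 7.3, -2.0), (157, 45.4, 5.3, 1.2), (177, 45.3, 5.1, 1.4), (196, 45.2, 3.9, 2.3), (215, 45.0, 3.3, 1.1), (234, 44.8, 3.1, 2.3)] times [41.55, 45.21, 45.84, 49.23, 49.77]
(np.float64(2.4252849364137035), np.float64(127.44444444444444), np.float64(255.0)) 50.425
```

View pics/s3.png

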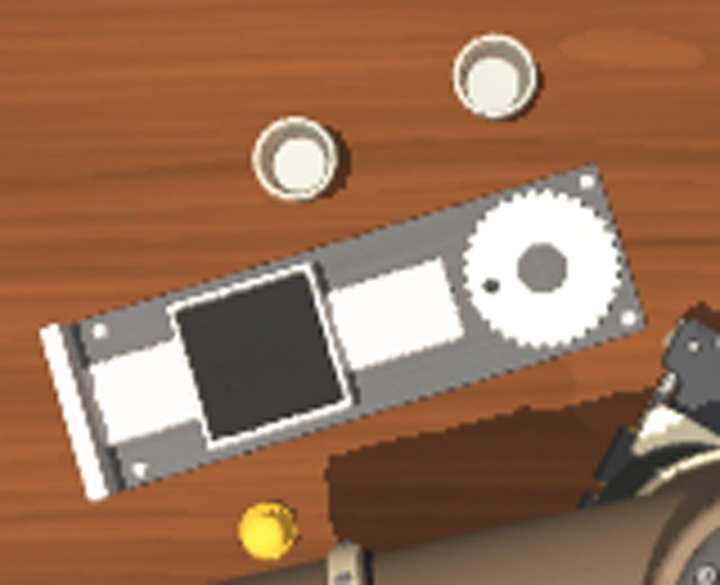

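The dot at (490,285) reads 2°, so the ring is at two turns. Next I push the carriage along +B.

```bash
python3 - <<'E'
from h import *
q=quat(np.arctan2(-A[1],-A[0]));P=lambda y,z:np.r_[RAIL+y*B,z]
T=lambda:round(float(bot.read_state()["t"]),2)
bot.move_ptp(P(-25,80),q);f0=bot.read_state()["contact_force"];bot.line_to(P(-25,28),150);print(T())
F=lambda:float((bot.read_state()["contact_force"]-f0)[:2]@B)
bot.line_to(P(50,28),80);print("force",F(),T())
y=50
while y<78 and F()>-14 and T()<66: y+=2;bot.line_to(P(y,28),60);print(y,round(F(),1),end="; ")
print(T(),bot.read_state()["tcp_pos"]-P(y,28))
bot.line_to(P(y-15,28),150);bot.line_to(P(y-15,110),300);print(T())
look("s4")
E
```

```text
51.72
force -0.1412249420737173 52.81
52 -0.2; 54 -3.4; 56 -2.3; 58 -3.3; 60 -3.3; 62 -1.6; 64 -1.3; 66 -7.2; 68 -19.5; 55.06 [ 0.55256018 -2.47092759  0.08761533]
55.73
```

View pics/s4.png

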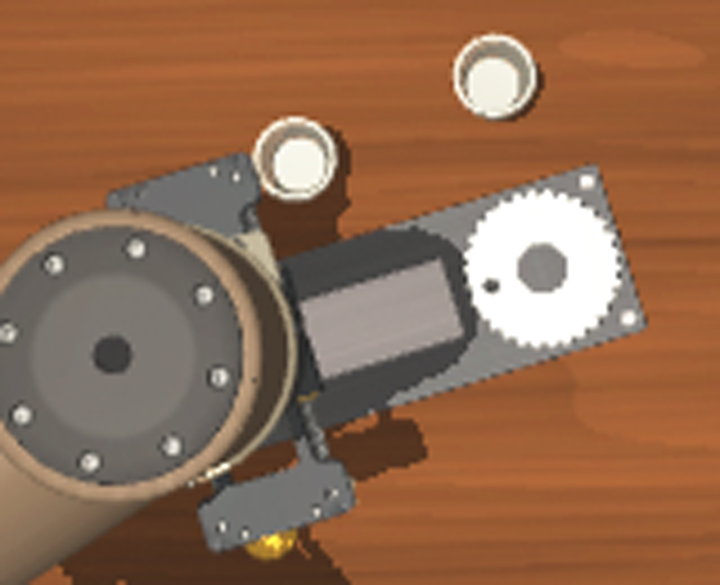

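The force rose to 19.5 N at the predicted stop position (about y = 66). Before handing in I'll back off and check with a clear view.

```bash
python3 - <<'E'
from h import *
s=bot.read_state();bot.move_ptp(np.array([440,-110,160.]),quat(np.radians(195)))
look("s5");print(dot(),bot.read_state()["t"])
E
```

```text
(np.float64(2.4252849364137035), np.float64(127.44444444444444), np.float64(255.0)) 56.825
```

View pics/s5.png

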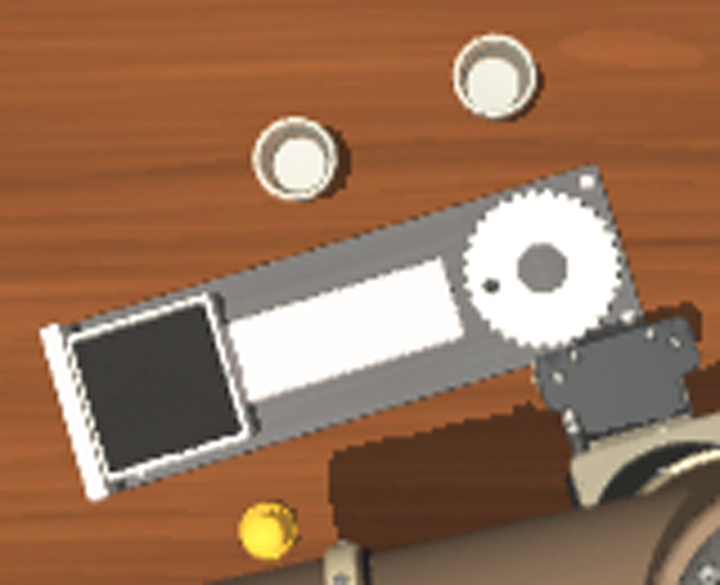

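The carriage looks to be at the stop. I'll fit its position numerically to be sure before handing in.

```bash
python3 - <<'E'
from h import *
g=lambda x,y:np.array([230+(x+.5)/4.5-.5,150+(y+.5)/4.5-.5])
for x,y in [(212,293),(250,436),(108,478),(67,340)]: w=pix2world("top",g(x,y),42)[:2]-RAIL;print("corner",w@A,w@B)
im=cv2.cvtColor(cv2.imread("pics/s5_full.png"),6).astype(np.float32)
im0=cv2.cvtColor(cv2.imread("pics/top0.png"),6).astype(np.float32)
# brightness along the rail at z=52 (pad 10..) averaged over x: pad edges before/after
ys=np.arange(-20,190,1.)
for z in (52,):
  for n,I in(("before",im0),("after",im)):
    prof=[np.mean([cv2.getRectSubPix(I,(1,1),tuple(map(float,project("top",np.r_[RAIL+x*A+y*B,z])[0])))[0,0] for x in (-25,-15,-5,5,15,25)]) for y in ys]
    d=np.array(prof)<120;e=ys[d];print(n,e.min(),e.max())
E
```

```text
corner 44.74316383447485 72.29396832028873
corner -45.63273792596081 75.02111091979057
corner -44.62335535310209 165.14522640668943
corner 43.292309296701035 165.5714913723334
before 14.0 189.0
after 79.0 189.0
```

```bash
python3 -c "
from plant import bot
print(bot.close_job(),bot.read_state()['t'])"
```

```text
the job is handed in; nothing more can be done
the job is handed in; nothing more can be done
```

I handed the job in at about 57 s with no verdict shown: the ring dot reads about 2° past two full turns, the carriage pushed up to a 20 N stop and fits about 1.5 mm (±1.5 mm) from fully home (4 mm allowed), and the jars and shaper look unmoved, though I didn't re-check the paddle, tweezers or timer.

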